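Push the stand's shelf board home and turn its button

ROBOT

A 6-joint arm with a two-finger parallel gripper is mounted at the origin on a cart in front of the work surface, level with it; the furniture and walls round the work are solid. World frame = base frame: x ahead of the robot, y to its left, z up, the work surface at z = 0. Lengths are in mm, angles in rad, forces in N, time in s.
With the tool pointing down it reaches from about 400 to 925 mm from the base axis. Payload 12.5 kg.
Tool frame: the origin (TCP) lies midway between the tips of the shut fingers; the grasp point (between the pads) lies 19 mm behind it (robot.pinch_z is the distance from the TCP to the grasp point, in mm); z points along the fingers, y is the line along which they close (so a half turn about z gives the same grasp; the last joint's range is limited). The gripper opens to 95 mm and grips with 3 to 60 N. Pads are 20 mm wide; open, the fingers measure 119 mm over their backs; the gripper's body (75 mm by 180 mm) begins 59 mm behind the grasp point.
Start: joints at [-1.284, 0.491, 1.559, -0, 1.092, -0.106], TCP at [239.259, -577.41, 214.661] pointing down, gripper open.
Joint ranges: [-3.1, 3.1], [-0.84, 2.19], [0.05, 2.79], [-1.13, 4.28], [0.06, 2.93], [-2.69, 2.69]. Speed limits (rad/s): [2.22, 2.22, 2.79, 3.14, 3.14, 3.14].

INTERFACE

Orientations are given as a unit quaternion [x, y, z, w].
In Python, from plant import get_state, imaging, robot gives the robot as it stands.
- The arm moves only by the shell command python3 -m creep 'ROWS'. ROWS is JSON, one flat list of numbers, 7 for each row, row after row: the turn, a rotation vector about the tool's x, y, z in rad, then the shift along the tool's x, y, z in m, then the opening, from 0 (shut) to 1 (fully open). A call has exactly 8 rows; each row shifts and turns the commanded pose from where the row before left it, along the tool's axes as they then stand; what a row does not reach is not made up. A row lasts 1/10 s, in which the tool goes at most 50 mm and 8.59 degrees, less where a joint would pass 70% of its speed; a pose out of reach is approached as far as the arm can. A call is refused whole if a number of a shift passes 0.05 or a number of a turn 0.15, either way. A call with a gripper value outside its range is refused whole. The fingers move at their own pace and stop on an object; the grip force is fixed at half the most. Time passes only in rows, so rows that do not move let the fingers close, or fill a call up. It gives the time, the measured TCP pose, the force, the opening and the grip force at its end, in the units of the state.
- get_state(): the state, without advancing time (a new reading comes with each control period).
- imaging.capture(name): name is "scene" or "top"; returns the picture (400x640x3 uint8, red, green, blue); there is no depth.
- imaging.camera_model(name): a dict with "K" (3x3 intrinsics, pixels), "k1" (the pictures are not rectified: a ray, as slopes to the right and down, at radius r is drawn at 1 + k1 r^2 times it, then the intrinsics apply), "world_to_cam" (4x4, takes a point from world to camera coordinates). Camera axes: x right, y down, z forward; pixel columns grow to the right and rows downward; lengths in mm; the calibration is good to about 2 mm. A picture is of the moment at which its call begins. camera_model takes no time and is no camera call.
- robot.hand_in(): hands the job in; it is judged then, once.
The state is a dict: "time": time; "joint_pos": joint angles; "qvel": joint speeds; "joint_torque": joint torques, N m; "tcp_pos": TCP position; "tool_rot": TCP orientation; "contact_force": force on the tool from outside, world axes, zero at the start; "torque": the same for the moment, N m; "finger_gap": opening from 0.0 (shut) to 1.0 (fully open); "grasp_force": force on a finger pad.
Only numpy, scipy, OpenCV 4.12 (cv2) and the standard library are available. Lean on these libraries where they do the work, as an engineer would, in place of code of your own. Each camera call takes 0.05 s, during which the arm holds its last target. There are 200 camera calls.

TASK

The plywood shelf board of the low green bench stand has been pulled part-way out, with a roll of black tape and a big nut lying on it. With a fingertip, gently push the board by its front edge along its rails until you feel it drop into its notches and lie flush in the frame, and then push the steel turn button on the rear bar round over the board, square to the bar, so that it keeps the board down. Only push, never grip or lift; the roll and the nut are not to be touched and stay on the board, and the things round about stay where they are.

Things in the scene. Friction and masses are not known exactly. Their poses are not given: they have to be found in the camera images.
- shelf_stand: Low green steel stand, fixed to the bench, 295 x 182 mm. Origin on the bench between its rails; x runs along the rails from the open front (-130 mm) to the rear (+165 mm), z up. Two angle-iron runners: inner faces at y = +-87 mm, flange on which the board rides 65 mm and upper rim 77 mm above the bench. At the front, between the runners, nothing is higher than 26 mm.
- rear_notches (a point): Point midway between the two rear notches, level with the top of the runner flanges (65 mm above the bench), at x = 97 mm of the stand. Each flange has two notches, 26 mm long and cut right through: x = 84 to 110 mm, and x = -46 to -20 mm.
- shelf_board: Loose plywood board 260 (its x, along the rails) x 170 x 12 mm, 0.4 to 0.75 kg, axes as the stand's. Origin at the centre of the plywood's underside: 75 mm above the bench while it slides (top 10 mm proud of the frame), 65 mm when home (top 77 mm, flush), then at x = -11 to -5 mm of the stand. It starts 42 to 80 mm short of that.
- rear_batten (a point): Middle of the underside of the rear batten. Two steel battens, 20 mm wide and 10 mm high, cross the board's underside, centred at x = +105 and -25 mm of the board. They slide on the flanges (a few newtons) and drop into the notches, which then stop the board dead. Pressing down on the part of the board that stands out can tip it.
- board_front (a point): Middle of the board's front edge, half-way up its thickness (130 mm in front of the board's origin, 6 mm above the plywood's underside). The board is pushed here, in the +x direction of the stand.
- turn_button (a joint): Angle of the steel turn button on the rear bar, rad: 0 = along the bar, towards the stand's +y; grows anticlockwise seen from above; 1.57 = over the board, towards the stand's -x; stop at 1.6. Stays where left. Flat arm 18 mm wide, 71 mm from pivot to tip, 80 to 84 mm above the bench: clears the board when that is home, blocked by it while it stands proud.
- button_stud (a point): Top centre of the upright brass stud on the turn button's arm, 52 mm from the pivot: 12 mm in diameter, 84 to 108 mm above the bench. Pushed sideways (about 1 N) it turns the button.
- button_pivot (a point): Pivot of the turn button, at x = 144 mm, y = 0 of the stand, 80 mm above the bench (the pivot bolt ends 93 mm above it). The rear bar under it spans x = 126 to 165 mm, top 77 mm above the bench.
- tape_roll: Roll of black tape, 62 mm across, 19 mm high, lying loose on the board. Origin at the centre of its underside.
- big_nut: M20 hexagon nut, 31 x 35 x 16 mm, lying loose on the board. Origin at the centre of its underside.
- jar: Clear jar with a grey lid, 71 mm across and 102 mm high, standing on the bench; leave alone.
- hammer: Ball-pein hammer with wooden handle, 309 mm long, lying on the bench; leave alone.
- chisel: Steel cold chisel, 173 mm long, lying on the bench; leave alone.
- spectacles: Red-framed spectacles, 141 x 142 x 42 mm, on the bench; leave alone.
- wrench: 17 mm combination wrench, 240 mm long, lying on the bench; leave alone.
- tube_stock: Dark square tube offcut 30 x 100 x 30 mm, lying on the bench under the board; leave alone.

How it is judged (in metres and radians):
On the way, in this order (a step that is already met when the one before it is completed fails the run):
1. the board has dropped into its notches and lies flush in the frame (z of shelf_board in the frame of shelf_stand below 0.0675 m and x of shelf_board in the frame of shelf_stand above -0.014 m and angle between shelf_board's own z axis and vertical below 0.02 rad), for 0.2 s.
2. the turn button is turned over the board, square to the rear bar (value of joint turn_button above 1.3 rad), for 0.2 s.
At the end, for the whole second after the job is handed in: The board lies flush in the frame (plywood underside within 2.5 mm of the runner flanges, level to 0.02 rad, its battens in the notches), at rest; the turn button is turned at least 1.3 rad, so that it points over the board within 0.27 rad of square; the roll of tape and the nut lie on the board (all of step 1 and linear speed of shelf_board below 0.02 m/s and value of joint turn_button above 1.3 rad and z of tape_roll in the frame of shelf_board between 0.005 and 0.02 m and z of big_nut in the frame of shelf_board between 0.005 and 0.02 m); the robot touches nothing.
It fails at once if the board is lifted or tipped instead of slid (z of shelf_board in the frame of shelf_stand above 0.085 m or angle between shelf_board's own z axis and vertical above 0.15 rad).
It fails at once if the board is rammed: pushed with more than 50 N (contact force between the arm and shelf_board above 50 N).
It fails at once if the roll of tape or the nut is touched (contact force between the arm and tape_roll above 1 N or contact force between the arm and big_nut above 1 N).
It fails at once if the roll of tape or the nut is lifted off or falls off the board (z of any of tape_roll, big_nut in the frame of shelf_board above 0.03 m or z of any of tape_roll, big_nut in the frame of shelf_board below -0.01 m).
It fails at once if one of the other things is moved by more than 30 mm (distance of any of jar, hammer, chisel, spectacles, wrench, tube_stock from where it was at the start of the episode above 0.03 m).
It also fails if it takes over 48 s, if anything falls off the work surface, if the arm or the gripper's body presses on something with over 40 N, if the wrist force passes 120 N, or if a joint passes its speed limit or range.

## Working session

There is one attempt and no reset: what is moved stays moved. The work goes in short steps, Python scripts to look and compute and a shell command to move; the robot and the scene stay as the last step left them, time stands still between calls to the robot, and variables do not carry over. Pictures are saved under pics/ and viewed, at most 10 in all, crops included, and the job is handed in when it is done.

```bash
mkdir -p pics
cat > h.py <<'E'
import numpy as np,cv2
from plant import get_state, imaging, robot
def cap(n,f):
    im=imaging.capture(n); cv2.imwrite('pics/'+f,cv2.cvtColor(im,cv2.COLOR_RGB2BGR)); return im
def ray(n,u,v):
    m=imaging.camera_model(n);K=np.array(m['K']);T=np.array(m['world_to_cam'])
    d=np.array([(u-K[0,2])/K[0,0],(v-K[1,2])/K[1,1]]);s=d.copy()
    for _ in range(50): s=d/(1+m['k1']*(s@s))
    return -T[:3,:3].T@T[:3,3], T[:3,:3].T@np.r_[s,1]
def at(n,u,v,z):
    c,d=ray(n,u,v); return (c+d*(z-c[2])/d[2]).round(1)
def px(n,p):
    m=imaging.camera_model(n);K=np.array(m['K']);T=np.array(m['world_to_cam'])
    q=T[:3,:3]@np.array(p)+T[:3,3];s=q[:2]/q[2];s=s*(1+m['k1']*(s@s))
    return (K[:2,:2]@s+K[:2,2]).round(1)
E
python3 - <<'E'
from h import *
cap('top','t0.png');cap('scene','s0.png')
s=get_state();print(s)
for n in('top','scene'):
    c,d=ray(n,320,200);print(n,c,d)
E
```

```text
{'time': 0.1, 'joint_pos': array([-1.28360343e+00,  4.91515127e-01,  1.55934522e+00,  2.32545863e-06,
        1.09166550e+00, -1.05605504e-01]), 'qvel': array([-0.0015685 , -0.00198606, -0.0028035 ,  0.00112551,  0.00055605,
       -0.00062272]), 'joint_torque': array([ 1.94290878e-03, -6.13624763e+01, -2.58603555e+01,  6.94120978e-02,
        4.70265804e-02, -6.56222937e-05]), 'tcp_pos': array([ 239.20053028, -577.21627685,  214.12523757]), 'tool_rot': array([ 9.80775589e-01,  1.95138481e-01, -4.12785202e-05, -4.64767953e-04]), 'contact_force': array([ 0.22126654, -0.20413398,  0.14672048]), 'torque': array([-0.0076871 ,  0.05116508, -0.0474187 ]), 'grasp_force': 0.0, 'finger_gap': 1.0027211364845912}
top [ 389.36842996  -81.43467732 1458.56330773] [ 0.10976797  0.02895043 -0.99377656]
scene [ -800.62906698 -1027.64566624   804.23950546] [ 0.74445558  0.53228787 -0.40309534]
```

View pics/t0.png

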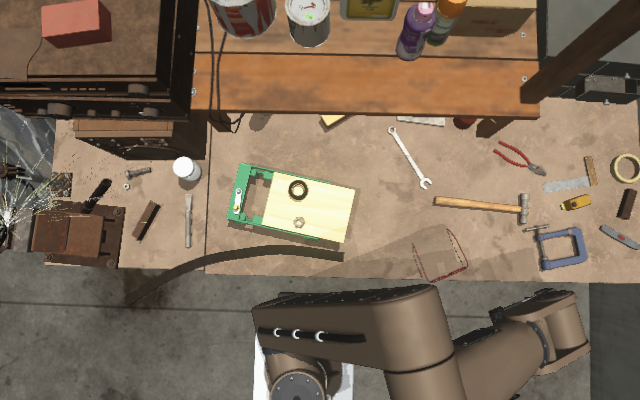

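View pics/s0.png

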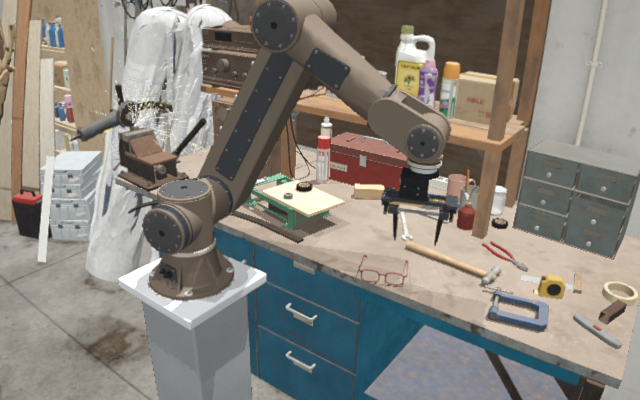

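The top view shows the stand at about (228-355, 163-243) with its rear to the left (+y world). The board's front edge is at about (350, 215) and the button on the rear bar at about (237, 200). I'll enlarge that area.

Run:
```python
import cv2
im=cv2.imread('pics/t0.png')[150:260,220:365]
cv2.imwrite('pics/t0c.png',cv2.resize(im,None,fx=5.4,fy=5.4,interpolation=cv2.INTER_CUBIC))
```

```text
(no output)
```

View pics/t0c.png

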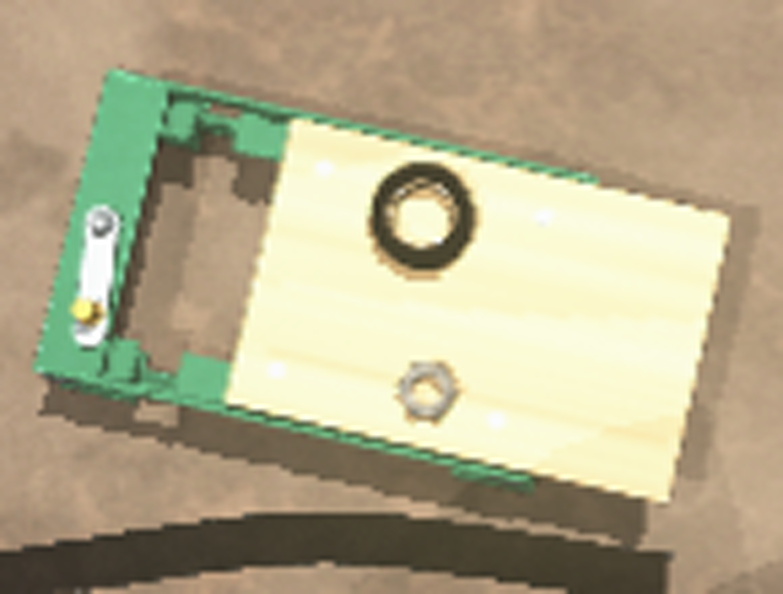

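The crop shows the rear bar's outer corners at (110,70) and (38,372). The board corners are at (292,118), (228,402), (668,500) and (730,213), the pivot bolt at (100,222) and the stud at (86,312). Now to convert these to positions.

Run:
```python
from h import *
f=lambda u,v,z: at('top',220+(u+.5)/5.4-.5,150+(v+.5)/5.4-.5,z)
B=[f(*p,87) for p in((292,118),(228,402),(668,500),(730,213))]
R=[f(*p,77) for p in((110,70),(38,372))]
F=[f(*p,77) for p in((598,180),(535,487))]
P=f(100,222,93);S=f(86,312,108)
print(B,R,F,P,S)
n=np.linalg.norm
print('sizes',n(B[0]-B[1]),n(B[2]-B[3]),n(B[0]-B[3]),n(B[1]-B[2]),'stand',n(R[0]-R[1]),n(R[0]-F[0]),n(R[1]-F[1]),'PS',n((P-S)[:2]))
d1=(B[0]+B[1]-B[2]-B[3])[:2];d1/=n(d1);d2=(R[0]+R[1]-F[0]-F[1])[:2];d2/=n(d2)
print('dirs',d1,d2,np.arctan2(d1[1],d1[0]),np.arctan2(d2[1],d2[0]))
d3=(B[3]-B[2]);print('edge normal ang',np.arctan2(d3[1],d3[0])+np.pi/2, 'rear bar',np.arctan2(*(R[0]-R[1])[1::-1])+np.pi/2)
d=d1+d2;d/=n(d)
c=sum(B)/4;so=(R[0]+R[1])[:2]/2-165*d;so2=(F[0]+F[1])[:2]/2+130*d;so3=P[:2]-144*d
print('stand o',so,so2,so3,'board c',c,'x in stand',(c[:2]-(so+so2+so3)/3)@d)
print('front mid',(B[2]+B[3])/2)
```

```text
[array([627.4, 105.9,  87. ]), array([461.8, 136.7,  87. ]), array([ 412.1, -116.6,   87. ]), array([ 577.7, -148.7,   87. ])] [array([655.2, 215.4,  77. ]), array([476.9, 249.5,  77. ])] [array([596.6, -72.2,  77. ]), array([417.8, -40.3,  77. ])] [563.3 213.8  93. ] [509.7 216.2 108. ]
sizes 168.43990026119104 168.68245314791935 259.40557048760536 258.12977356360886 stand 181.53153995931402 293.5093184210682 295.76485592443197 PS 53.653704438743056
dirs [0.1920642  0.98138236] [0.19973725 0.97984949] 1.377531252379082 1.369706571349531
edge normal ang 1.379330240529649 rear bar 1.3818275337687933
stand o [533.72613341  70.64713337] [532.66728883  71.23104643] [535.09008006  72.59022549] board c [519.75   -5.675  87.   ] x in stand -78.42716500240827
front mid [ 494.9  -132.65   87.  ]
```

```bash
cat >> h.py <<'E'
D=np.array([.192,.9814]);L=np.array([-.9814,.192]);O=np.array([534.,71.3])
def st():
    from scipy.spatial.transform import Rotation as R
    s=get_state();p=s['tcp_pos'];M=R.from_quat(s['tool_rot']).as_matrix();v=p[:2]-O
    F=s['contact_force']
    print('t',s['time'],'stand x,y,z',(v@D).round(1),(v@L).round(1),p[2].round(1),'toolx yaw',np.arctan2(M[1,0],M[0,0]).round(3),'toolz',M[:,2].round(3),'F x,y,z',(F[:2]@D).round(2),(F[:2]@L).round(2),F[2].round(2),'gap',round(s['finger_gap'],2))
E
python3 -m creep '[0,0,-0.14,0,0,0,0, 0,0,-0.14,0,0,0,0, 0,0,-0.14,0,0,0,0, 0,0,-0.14,0,0,0,0, 0,0,-0.14,0,0,0,0, 0,0,-0.14,0,0,0,0, 0,0,-0.14,0,0,0,0, 0,0,-0.005,0,0,0,0]'
python3 -m creep '[0,0,0,0.045,0.0165,0,0, 0,0,0,0.045,0.0165,0,0, 0,0,0,0.045,0.0165,0,0, 0,0,0,0.045,0.0165,0,0, 0,0,0,0.045,0.0165,0,0, 0,0,0,0.045,0.0165,0,0, 0,0,0,0.045,0.0165,0,0, 0,0,0,0,0,0,0]'
python3 -c "from h import *;st()"
```

```text
time: 0.9
tcp_pos: [239.2, -577.3, 214.3]
tool_rot: [0.771, 0.637, 0.0, -0.0]
contact_force: [0.1, 0.2, 0.3]
finger_gap: 0.383
grasp_force: 0.0
time: 1.7
tcp_pos: [414.8, -286.3, 214.8]
tool_rot: [0.772, 0.636, 0.0, -0.0]
contact_force: [-0.0, -0.6, -1.0]
finger_gap: 0.003
grasp_force: 0.0
t 1.7 stand x,y,z -373.8 48.3 214.8 toolx yaw 1.378 toolz [ 0.     0.001 -1.   ] F x,y,z -0.64 -0.11 -0.95 gap 0.0
```

```bash
python3 -m creep '[0,0,0,0.044,0.016,0,0, 0,0,0,0.045,0.016,0,0, 0,0,0,0.045,0.016,0,0, 0,0,0,0,0,0.04,0, 0,0,0,0,0,0.04,0, 0,0,0,0,0,0.04,0, 0,0,0,0,0,0.032,0, 0,0,0,0,0,0,0]'
python3 - <<'E'
from h import *
st();im=cap('top','t1.png');a=cv2.imread('pics/t1.png')[150:260,220:365]
b=cv2.imread('pics/t1.png');cap('scene','s1.png');s=cv2.imread('pics/s1.png')[150:260,220:365]
f=lambda i:cv2.resize(i,None,fx=5.4,fy=2.7*2,interpolation=cv2.INTER_CUBIC)
cv2.imwrite('pics/c1.png',cv2.resize(np.vstack([a,s]),None,fx=2.7,fy=2.7,interpolation=cv2.INTER_CUBIC))
E
```

```text
time: 2.5
tcp_pos: [484.1, -167.8, 59.4]
tool_rot: [0.773, 0.634, -0.001, -0.003]
contact_force: [-0.4, -0.6, 0.7]
finger_gap: 0.005
grasp_force: 0.0
t 2.5 stand x,y,z -244.2 3.0 59.4 toolx yaw 1.374 toolz [-0.006  0.003 -1.   ] F x,y,z -0.72 0.3 0.74 gap 0.0
```

View pics/c1.png

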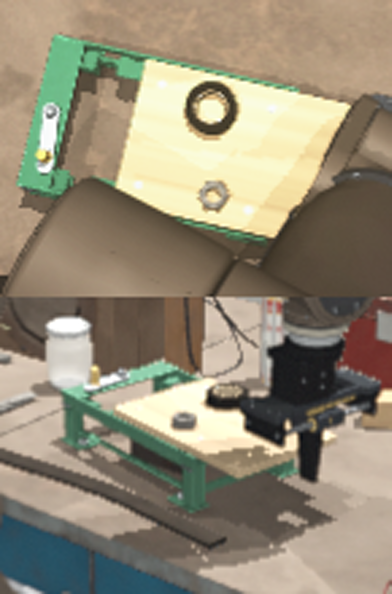

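The finger hangs in front of the front edge, clear of the roll and the nut. I'll push gently.

```bash
python3 -m creep '[0,0,0,0.003,0.001,0,0, 0,0,0,0.003,0.001,0,0, 0,0,0,0.003,0.001,0,0, 0,0,0,0.003,0,0,0, 0,0,0,0.003,0,0,0, 0,0,0,0.003,0,0,0, 0,0,0,0.003,0,0,0, 0,0,0,0.003,0,0,0]'
python3 -c "from h import *;st()"
python3 -m creep '[0,0,0,0.003,0,0,0, 0,0,0,0.003,0,0,0, 0,0,0,0.003,0,0,0, 0,0,0,0.003,0,0,0, 0,0,0,0.003,0,0,0, 0,0,0,0.003,0,0,0, 0,0,0,0.003,0,0,0, 0,0,0,0.003,0,0,0]'
python3 -c "from h import *;st()"
```

```text
time: 3.4
tcp_pos: [493.4, -144.8, 62.6]
tool_rot: [0.772, 0.636, -0.0, 0.0]
contact_force: [-0.9, -0.4, 1.0]
finger_gap: 0.004
grasp_force: 0.9
t 3.4 stand x,y,z -219.9 -1.7 62.6 toolx yaw 1.378 toolz [-0. -0. -1.] F x,y,z -0.54 0.79 1.01 gap 0.0
time: 4.2
tcp_pos: [498.0, -121.3, 62.6]
tool_rot: [0.772, 0.636, -0.0, -0.0]
contact_force: [-1.0, -4.7, -1.5]
finger_gap: 0.005
grasp_force: 2.2
t 4.2 stand x,y,z -195.9 -1.7 62.6 toolx yaw 1.378 toolz [-0. -0. -1.] F x,y,z -4.77 0.1 -1.53 gap 0.01
```

```bash
python3 -m creep '[0,0,0,0.003,0,0,0, 0,0,0,0.003,0,0,0, 0,0,0,0.003,0,0,0, 0,0,0,0.003,0,0,0, 0,0,0,0.003,0,0,0, 0,0,0,0.003,0,0,0, 0,0,0,0.003,0,0,0, 0,0,0,0.003,0,0,0]'
python3 -c "from h import *;st()"
python3 -m creep '[0,0,0,0.002,0,0,0, 0,0,0,0.002,0,0,0, 0,0,0,0.002,0,0,0, 0,0,0,0.002,0,0,0, 0,0,0,0.002,0,0,0, 0,0,0,0.001,0,0,0, 0,0,0,0.001,0,0,0, 0,0,0,0.001,0,0,0]'
python3 -c "from h import *;st()"
```

```text
time: 5.0
tcp_pos: [502.6, -97.8, 62.6]
tool_rot: [0.772, 0.636, -0.0, 0.0]
contact_force: [0.3, -4.2, -1.4]
finger_gap: 0.006
grasp_force: 2.1
t 5.0 stand x,y,z -172.0 -1.7 62.6 toolx yaw 1.378 toolz [-0. -0. -1.] F x,y,z -4.06 -1.1 -1.44 gap 0.01
time: 5.8
tcp_pos: [505.1, -85.2, 62.6]
tool_rot: [0.772, 0.636, -0.0, 0.0]
contact_force: [-0.6, -4.0, -1.8]
finger_gap: 0.009
grasp_force: 2.1
t 5.8 stand x,y,z -159.2 -1.7 62.6 toolx yaw 1.378 toolz [ 0. -0. -1.] F x,y,z -4.03 -0.22 -1.76 gap 0.01
```

```bash
python3 -m creep '[0,0,0,0.001,0,0,0, 0,0,0,0.001,0,0,0, 0,0,0,0.001,0,0,0, 0,0,0,0.001,0,0,0, 0,0,0,0.001,0,0,0, 0,0,0,0,0,0,0, 0,0,0,0,0,0,0, 0,0,0,0,0,0,0]'
python3 -c "from h import *;st()"
```

```text
time: 6.6
tcp_pos: [506.1, -80.2, 62.7]
tool_rot: [0.772, 0.636, 0.0, -0.0]
contact_force: [-0.3, 0.1, -0.4]
finger_gap: 0.007
grasp_force: 0.4
t 6.6 stand x,y,z -154.0 -1.7 62.7 toolx yaw 1.378 toolz [ 0.  0. -1.] F x,y,z 0.04 0.28 -0.38 gap 0.01
```

```bash
python3 -m creep '[0,0,0,0.001,0,0,0, 0,0,0,0.001,0,0,0, 0,0,0,0.001,0,0,0, 0,0,0,0,0,0,0, 0,0,0,0,0,0,0, 0,0,0,0,0,0,0, 0,0,0,0,0,0,0, 0,0,0,0,0,0,0]'
python3 - <<'E'
from h import *
st();cap('top','t2.png');a=cv2.imread('pics/t2.png')[150:260,220:365]
cap('scene','s2.png');s=cv2.imread('pics/s2.png')[150:260,220:365]
cv2.imwrite('pics/c2.png',cv2.resize(np.hstack([a,s]),None,fx=2.7,fy=5,interpolation=cv2.INTER_CUBIC) if 0 else cv2.resize(np.vstack([a,s]),None,fx=2.7,fy=2.7,interpolation=cv2.INTER_CUBIC))
E
```

```text
time: 7.4
tcp_pos: [506.6, -77.3, 62.6]
tool_rot: [0.772, 0.636, -0.0, 0.0]
contact_force: [0.7, 0.2, -0.3]
finger_gap: 0.005
grasp_force: 0.0
t 7.4 stand x,y,z -151.1 -1.7 62.6 toolx yaw 1.378 toolz [-0. -0. -1.] F x,y,z 0.34 -0.61 -0.26 gap 0.0
```

View pics/c2.png

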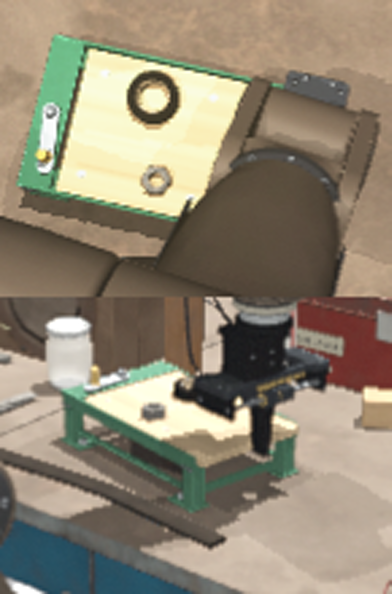

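The board now lies level with the runners, with the roll and the nut still on it. Next I'll measure the roll, nut and stud for the button stroke and back the finger away.

```bash
python3 -m creep '[0,0,0,-0.01,0,0,0, 0,0,0,-0.01,0,0,0, 0,0,0,0,0,-0.03,0, 0,0,0,0,0,-0.04,0, 0,0,0,0,0,-0.045,0, 0,0,0,0.045,0,0,0, 0,0,0,0.045,0,0,0, 0,0,0,0.045,0,0,0]'
python3 - <<'E'
from h import *
st()
for n,u,v,z in(('roll',153,97,96),('nut',156,180,93),('stud',43,156,108),('pivot',50,112,93),('rearL',88,47,77),('rearR',58,190,77),('jar',0,0,0)):
    q=at('top',220+(u+.5)/2.7-.5,150+(v+.5)/2.7-.5,z)[:2]-O
    if n=='jar': q=at('top',186,163,102)[:2]-O
    print(n,(q@D).round(1),(q@L).round(1))
E
```

```text
time: 8.3
tcp_pos: [528.9, 35.8, 178.1]
tool_rot: [0.773, 0.635, 0.0, 0.0]
contact_force: [-0.0, -0.6, -0.6]
finger_gap: 0.002
grasp_force: 0.0
t 8.3 stand x,y,z -35.8 -1.8 178.1 toolx yaw 1.376 toolz [ 0.001 -0.    -1.   ] F x,y,z -0.57 -0.08 -0.57 gap 0.0
roll 32.1 -42.1
nut 7.4 50.0
stud 137.2 51.8
pivot 144.8 0.0
rearL 123.0 -85.5
rearR 118.0 85.1
jar 323.9 -50.3
```

```bash
python3 -m creep '[0,0,0,0.04,-0.01,0,0, 0,0,0,0.04,-0.01,0,0, 0,0,0,0.04,-0.011,0,0, 0,0,0,0.04,-0.011,0,0, 0,0,0,0.04,-0.011,0,0, 0,0,0,0,0,0.02,0, 0,0,0,0,0,0.02,0, 0,0,0,0,0,0,0]'
python3 - <<'E'
from h import *
st();cap('scene','s3.png');s=cv2.imread('pics/s3.png')[140:260,210:360]
cap('top','t3.png');a=cv2.imread('pics/t3.png')[140:260,210:360]
cv2.imwrite('pics/c3.png',cv2.resize(np.hstack([a,s]),None,fx=2.65,fy=2.65,interpolation=cv2.INTER_CUBIC))
E
```

```text
time: 9.1
tcp_pos: [514.2, 241.1, 135.5]
tool_rot: [0.772, 0.636, -0.002, -0.001]
contact_force: [-0.2, 0.8, 0.2]
finger_gap: 0.006
grasp_force: 0.0
t 9.1 stand x,y,z 162.8 52.1 135.5 toolx yaw 1.378 toolz [-0.004 -0.001 -1.   ] F x,y,z 0.73 0.35 0.24 gap 0.01
```

View pics/c3.png

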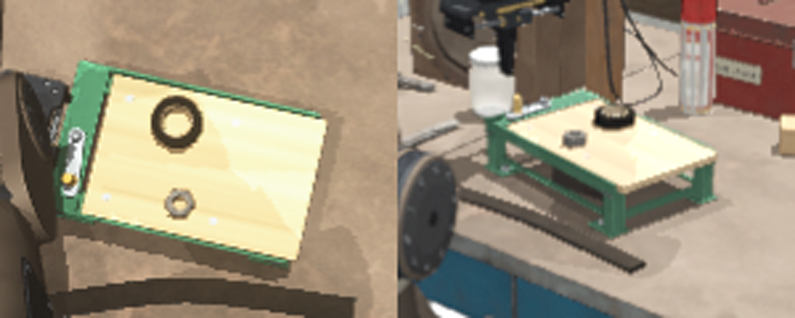

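The board is seated and the finger is just behind the stud. Lowering it, then following the arc.

```bash
python3 -m creep '[0,0,0,0,0,0.015,0, 0,0,0,0,0,0.015,0, 0,0,0,0,0,0.01,0, 0,0,0,0,0,0.005,0, 0,0,0,0,0,0,0, 0,0,0,0,0,0,0, 0,0,0,-0.004,-0.001,0,0, 0,0,0,-0.004,-0.001,0,0]'
python3 -c "from h import *;st()"
python3 -m creep '[0,0,0,-0.005,0,0,0, 0,0,0,-0.005,0,0,0, 0,0,0,-0.006,0,0,0, 0,0,0,-0.006,0,0,0, 0,0,0,-0.005,0.001,0,0, 0,0,0,-0.005,0.001,0,0, 0,0,0,-0.005,0.002,0,0, 0,0,0,-0.005,0.002,0,0]'
python3 -c "from h import *;st()"
```

```text
time: 10.0
tcp_pos: [511.6, 234.3, 93.1]
tool_rot: [0.772, 0.636, 0.0, 0.0]
contact_force: [0.4, 0.9, 0.2]
finger_gap: 0.005
grasp_force: 0.6
t 10.0 stand x,y,z 155.7 53.3 93.1 toolx yaw 1.378 toolz [ 0.001  0.    -1.   ] F x,y,z 0.98 -0.17 0.2 gap 0.0
time: 10.8
tcp_pos: [509.3, 191.6, 92.5]
tool_rot: [0.772, 0.636, -0.0, -0.0]
contact_force: [-0.0, -0.4, -0.2]
finger_gap: 0.005
grasp_force: 0.4
t 10.8 stand x,y,z 113.3 47.3 92.5 toolx yaw 1.378 toolz [-0. -0. -1.] F x,y,z -0.41 -0.08 -0.17 gap 0.0
```

```bash
python3 -m creep '[0,0,0,-0.005,0.005,0,0, 0,0,0,-0.004,0.004,0,0, 0,0,0,-0.004,0.004,0,0, 0,0,0,-0.003,0.005,0,0, 0,0,0,-0.003,0.005,0,0, 0,0,0,-0.002,0.003,0,0, 0,0,0,0,0.002,0,0, 0,0,0,0,0,0,0]'
python3 - <<'E'
from h import *
st();cap('top','t4.png');a=cv2.imread('pics/t4.png')[140:260,210:360]
cap('scene','s4.png');s=cv2.imread('pics/s4.png')[140:260,210:360]
cv2.imwrite('pics/c4.png',cv2.resize(np.hstack([a,s]),None,fx=2.65,fy=2.65,interpolation=cv2.INTER_CUBIC))
E
```

```text
time: 11.6
tcp_pos: [533.0, 166.0, 92.5]
tool_rot: [0.772, 0.636, -0.0, 0.0]
contact_force: [-0.3, 0.5, -0.2]
finger_gap: 0.004
grasp_force: 0.0
t 11.6 stand x,y,z 92.7 19.1 92.5 toolx yaw 1.378 toolz [ 0. -0. -1.] F x,y,z 0.41 0.38 -0.17 gap 0.0
```

View pics/c4.png

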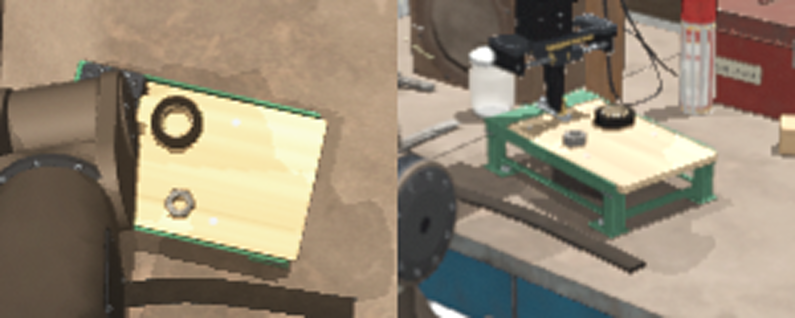

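The arm hides the button, so I'll back off sideways, rise and look.

```bash
python3 -m creep '[0,0,0,0,-0.005,0,0, 0,0,0,0,-0.005,0,0, 0,0,0,0,0,-0.02,0, 0,0,0,0,0,-0.04,0, 0,0,0,0,0,-0.045,0, 0,0,0,0.04,0,0,0, 0,0,0,0.045,0,0,0, 0,0,0,0.045,0,0,0]'
python3 - <<'E'
from h import *
st();cap('top','t5.png');a=cv2.imread('pics/t5.png')[140:260,210:360]
cap('scene','s5.png');s=cv2.imread('pics/s5.png')[140:260,210:360]
cv2.imwrite('pics/c5.png',cv2.resize(np.hstack([a,s]),None,fx=2.65,fy=2.65,interpolation=cv2.INTER_CUBIC))
E
```

```text
time: 12.5
tcp_pos: [547.7, 297.1, 198.3]
tool_rot: [0.772, 0.635, 0.001, 0.0]
contact_force: [0.0, -0.7, -0.3]
finger_gap: 0.005
grasp_force: 0.0
t 12.5 stand x,y,z 224.2 29.9 198.3 toolx yaw 1.377 toolz [ 0.001  0.    -1.   ] F x,y,z -0.68 -0.18 -0.34 gap 0.0
```

View pics/c5.png

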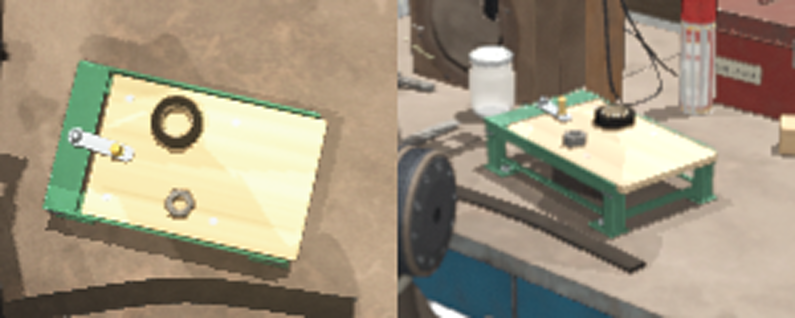

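The button now points over the board: pivot at crop pixel (75,135), stud top at (117,150). Checking its angle.

Run:
```python
from h import *
f=lambda u,v,z:at('top',210+(u+.5)/2.65-.5,140+(v+.5)/2.65-.5,z)[:2]-O
for n,p in(('pivot',(75,135,93)),('stud',(117,150,108)),('tip',(131,154,84))):
    q=f(*p);x,y=q@D,q@L;print(n,x.round(1),y.round(1),'ang',np.arctan2(144-x,y).round(2))
```

```text
pivot 145.8 -1.5 ang -2.27
stud 90.4 6.3 ang 1.45
tip 77.9 5.5 ang 1.49
```

The button is at about 1.45 to 1.5 rad, against the 1.3 needed. The board is flush and the arm is clear, so I'm handing in.

```bash
python3 -c "
from plant import robot;print(robot.hand_in())"
```

```text
the job is handed in; nothing more can be done
None
```

The job is handed in at about 12.5 s of the 48 s allowed; the judge's result was not shown. By camera the board lies flush in its notches with the roll and nut untouched on it, and the turn button stands over the board at about 1.45 rad (at least 1.3 needed).

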